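Drop the keyed collar home on the turntable drive

ROBOT

A 7-joint arm with a two-finger parallel gripper is mounted at the origin on the work surface; the furniture and walls round the work are solid. World frame = base frame: x ahead of the robot, y to its left, z up, the work surface at z = 0. Lengths are in m, angles in rad, forces in N, time in s.
With the tool pointing down it reaches from about 0.4 to 0.85 m from the base axis. Payload 10.4 kg.
Tool frame: the origin (TCP) lies at the very end of the fingers, on their centre line; the grasp point (between the pads) lies 19 mm behind it; z points along the fingers, y is the line along which they close (so a half turn about z gives the same grasp; the last joint's range is limited). The gripper opens to 87 mm and grips with 3 to 60 N. Pads are 19 mm wide; open, the fingers measure 117 mm over their backs; the gripper's body (75 mm by 190 mm) begins 51 mm behind the grasp point.
Start: joints at [-1.16, 0.332, -0.065, 1.46, 0.022, 1.35, -0.088], TCP at [0.263, 0.567, 0.223] pointing down, gripper open.
Joint ranges: [-2.6, 2.6], [-0.5, 2.12], [-1.47, 1.34], [0.16, 2.42], [-1.27, 4.41], [0.06, 2.06], [-2.6, 2.6]. Speed limits (rad/s): [2.22, 2.22, 2.79, 2.79, 3.14, 3.14, 3.14].

INTERFACE

Orientations are given as a unit quaternion [x, y, z, w].
In Python, from bench import * gives the robot as it stands.
- The arm moves only by the tool step_arm, never from a script. Its arguments are lists of equal length, an entry for each row: "delta_pos": the shift along the world's x, y, z in units of 25 mm (1.0 is 25 mm), a list of three; "turn": the turn about the world's z in units of 0.12 rad (1.0 is 0.12 rad). In form: {"delta_pos": [[tx, ty, tz], ...], "turn": [turn, ...]}. A call has 1 to 12 rows; each row shifts and turns the commanded pose from where the row before left it; what a row does not reach is not made up. A row lasts 1/10 s, in which the tool goes at most 50 mm and 8.59 degrees, less where a joint would pass 70% of its speed; a pose out of reach is approached as far as the arm can. A call with a number of a shift or a turn outside -1 to 1 is refused whole. A call with a gripper value outside its range is refused whole. "grip" is the closure, from 0 (fully open) to 1 (shut), set as the call begins (left out, the last holds). The fingers move at their own pace and stop on an object; "newtons" is the grip in N (left out, the last holds). Time passes only in rows, so rows that do not move let the fingers close. It gives the time, the measured TCP pose, the force, the opening and the grip force at its end, in the units of the state.
- read_state(): the state, without advancing time (a new reading comes with each control period).
- camera(name): name is "scene" or "top" or "wrist"; returns a dict with "image" (420x560x3 uint8, red, green, blue), "z_map" (420x560 float32, m along the optical axis (not along the pixel's ray), 0 where there is no reading), "mtx" (3x3 intrinsics, pixels), "view" (4x4, takes a point from world to camera coordinates). Camera axes: x right, y up, looking along -z (the intrinsics and any distortion apply to the point x, -y, -z); pixel columns grow to the right and rows downward; lengths in m; the calibration is good to about 2 mm. A picture is of the moment at which its call begins.
- close_job(): hands the job in; it is judged then, once.
The state is a dict: "time": time; "joint_positions": joint angles; "joint_vel": joint speeds; "joint_torque": joint torques, N m; "ee_pos": TCP position; "eef_rot": TCP orientation; "ft_force": force on the tool from outside, world axes, zero at the start; "torque": the same for the moment, N m; "width": finger opening in m; "grip_force": force on a finger pad.
Only numpy, scipy, OpenCV 4.12 (cv2) and the standard library are available. Lean on these libraries where they do the work, as an engineer would, in place of code of your own. Each camera call takes 0.05 s, during which the arm holds its last target. There are 200 camera calls.

TASK

Take the bright steel collar with the slotted bore and set it over the nose of the shaft on the blue drive unit with its slot crosswise to the key (a good 30 degrees or more), so that it comes down onto the top of the key. Then turn it while pressing down until the slot meets the key and it drops fully home, flat on its seat, and let go. Leave the dark plain collar where it lies.

Things in the scene. Friction and masses are not known exactly. Their poses are not given: they have to be found in the camera images.
- drive_collar: Loose bright steel collar with slotted bore, about 0.25 kg. Round flange at the bottom, 72 mm across, 6 mm thick; above it a square hub 48 x 48 mm, flats along its x and y, up to 38 mm: grip across two flats. A 25 mm bore and, along its own x, a slot 39 x 14 mm go right through; yellow marks on top at the slot's ends. Origin: centre of the underside, z up.
- plain_collar: Loose dark steel collar of the same outside shape and size, with a plain round 25 mm bore, no slot, no yellow marks: it does not belong on this shaft and stays where it is. Origin: centre of the underside, z up.
- drive_unit: Blue drive unit, fixed on the table: housing 200 (x) x 110 (y) mm, top at 45 mm, foot plate 224 x 126 mm, motor out to 175 mm at +x; a vertical shaft in the middle with a brass key along the unit's x, 34 mm long, 7 mm wide; two yellow stripes on the housing continue the key's line. Origin: shaft axis, at table height, z up.
- shaft_seat (a point): Centre of the seat, an 80 mm steel disc round the shaft, 48 mm above the table. Shaft 21 mm thick to 30 mm above the seat, tapering to a 6 mm tip at 44 mm; the key's top is 16 mm above the seat. A collar with its slot crosswise stops on the key, 16 mm high; with the slot within about 10 degrees of the key, either way round, it drops onto the seat.
There are look-alikes about, which are no part of the job. Leave any pink look-alike of the drive_collar alone.

How it is judged:
On the way:
1. the slotted collar is over the shaft's nose, down on the top of the key or within about 10 mm above it, with its slot crosswise to the key by more than 20 degrees (horizontal distance between drive_collar and drive_unit below 0.008 m and z of drive_collar in the frame of drive_unit below 0.074 m and angle between the x axis of drive_collar and the x axis of drive_unit, either way round above 0.35 rad), for 0.1 s.
At the end, for the whole second after the job is handed in: the slotted collar is home on the shaft: its axis within 8 mm of the shaft's, its underside within 5 mm of the seat, its slot along the key within 20 degrees, level within 6 degrees, at rest and let go; the plain collar is within 30 mm of where it lay (horizontal distance between drive_collar and drive_unit below 0.008 m and z of drive_collar in the frame of drive_unit below 0.053 m and angle between the x axis of drive_collar and the x axis of drive_unit, either way round below 0.35 rad and angle between drive_collar's own z axis and vertical below 0.1 rad and linear speed of drive_collar below 0.02 m/s and distance of plain_collar from where it was at the start of the episode below 0.03 m); the robot touches nothing.
It fails at once if the plain collar is moved from where it lies (more than 30 mm) (distance of plain_collar from where it was at the start of the episode above 0.03 m).
It also fails if it takes over 45 s, if anything falls off the work surface, if the arm or the gripper's body presses on something with over 40 N, if the wrist force passes 120 N, or if a joint passes its speed limit or range.

## Working session

There is one attempt and no reset: what is moved stays moved. The work goes in short steps, Python scripts to look and compute and a tool call to move; the robot and the scene stay as the last step left them, time stands still between calls to the robot, and variables do not carry over. Pictures are saved under pics/ and viewed, at most 10 in all, crops included, and the job is handed in when it is done.

Besides the shell and the picture viewer there is one more tool, called after "Call:" as a command line: name --pt "numbers of a row" for each row, then --argument value for the rest. step_arm: Moves the arm, as the interface text tells. Shifts and turns lie within -1 to 1; 1 stands for 25 mm of shift or 0.12 rad of turn. Its arguments: {"type":"object","properties":{"delta_pos":{"type":"array"},"turn":{"type":"array"},"grip":{"type":"number"},"newtons":{"type":"number"}},"required":["delta_pos","turn"]}

```bash
mkdir -p pics
cat > h.py <<'E'
from bench import *
import numpy as np, cv2
def snap(n,f):
    c=camera(n); cv2.imwrite('pics/'+f,c['image'][:,:,::-1]); np.savez('pics/'+f+'.npz',**c); return c
def world(c):
    z=c['z_map']; K=c['mtx']; h,w=z.shape
    u,v=np.meshgrid(np.arange(w),np.arange(h))
    p=np.stack([(u-K[0,2])/K[0,0]*z,-(v-K[1,2])/K[1,1]*z,-z,np.ones_like(z)],-1)
    return (p@np.linalg.inv(c['view']).T)[...,:3]
E
python3 - <<'E'
from h import *
snap('top','t1.png');s=read_state();print(s['time'],s['ee_pos'],s['eef_rot'],s['width'],s['ft_force'])
E
```

```text
0.05 [0.26256555 0.56674721 0.22176293] [ 2.15198598e-01  9.76570047e-01 -7.04790402e-04 -1.03552712e-04] 0.08682139575780314 [-0.04462612  0.38487775  0.24447095]
```

View pics/t1.png

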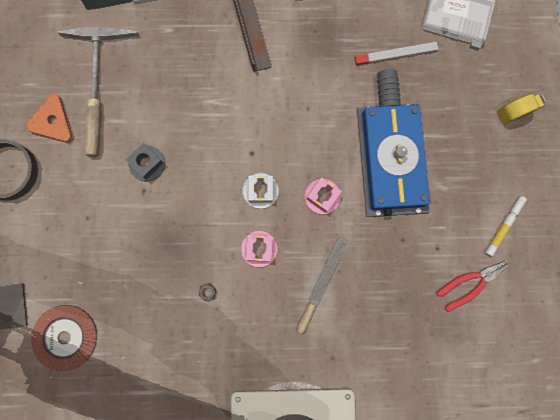

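The top view shows four candidates: a bright steel slotted collar at (260,189), pink look-alikes at (322,195) and (259,249), and the dark plain collar at (146,162). The bright one with yellow marks fits the description. The drive unit's shaft is near (400,154). Next I'll confirm with a crop and measure.

Run:
```python
from h import *
c=dict(np.load('pics/t1.png.npz')); P=world(c); im=c['image']
cv2.imwrite('pics/c1.png',cv2.resize(im[90:270,225:445,::-1],None,fx=3.5,fy=3.3,interpolation=cv2.INTER_CUBIC))
hsv=cv2.cvtColor(im,cv2.COLOR_RGB2HSV)
yel=cv2.inRange(hsv,(20,110,120),(35,255,255))
n,l,st,ce=cv2.connectedComponentsWithStats(yel)
for i in range(1,n):
    if st[i,4]>3: print('yel',ce[i].round(1),st[i,4],np.median(P[l==i],0).round(4))
# collar hub top
def top(u0,u1,v0,v1,za,zb,name):
    R=P[v0:v1,u0:u1]; m=(R[...,2]>za)&(R[...,2]<zb)
    vv,uu=np.nonzero(m); q=R[m][:,:2].astype(np.float32)
    r=cv2.minAreaRect(q*1000); print(name,len(q),R[m].mean(0).round(4),r)
top(238,282,168,212,.033,.043,'hub'); top(238,282,168,212,.003,.012,'flange')
top(120,170,140,185,.033,.043,'plain'); top(300,345,175,220,.033,.043,'pink')
top(350,440,100,220,.041,.0465,'housing'); top(372,425,130,180,.07,.11,'shaft');top(372,425,130,180,.0465,.051,'seat')
```

```text
yel [523.1 105.3] 598 [ 0.6514 -0.4552  0.0598]
yel [393.9 120.1] 73 [ 0.6267 -0.2058  0.0464]
yel [397.8 145.8] 5 [ 0.5721 -0.2067  0.0623]
yel [399.4 159.6] 15 [ 0.5447 -0.2084  0.0639]
yel [260.  176.4] 8 [0.5196 0.0563 0.0413]
yel [400.7 190. ] 74 [ 0.4892 -0.2126  0.0464]
yel [330.5 184.5] 6 [ 0.5021 -0.0792  0.0391]
yel [259.6 198.7] 7 [0.4758 0.0587 0.0397]
yel [318.  202.9] 9 [ 0.4665 -0.0541  0.0395]
yel [500.3 234.6] 215 [ 0.4021 -0.4134  0.0163]
yel [259.5 236. ] 4 [0.4049 0.0586 0.0404]
yel [258.  259.4] 8 [0.3617 0.062  0.0396]
hub 422 [0.4963 0.056  0.0389] ((497.0340576171875, 55.62590026855469), (48.01581573486328, 47.568397521972656), 89.33951568603516)
flange 544 [0.4948 0.0568 0.0062] ((499.7918395996094, 57.3609619140625), (85.46400451660156, 86.33737182617188), 89.58478546142578)
plain 503 [0.5545 0.2797 0.0391] ((555.1761474609375, 280.2391662597656), (50.39885330200195, 47.28166198730469), 44.58836364746094)
pink 424 [ 0.4842 -0.0668  0.0388] ((484.53778076171875, -66.98905181884766), (47.99524688720703, 48.35575866699219), 53.45317077636719)
housing 2622 [ 0.5535 -0.208   0.0448] ((563.7096557617188, -209.18719482421875), (212.82435607910156, 111.00648498535156), 2.9074933528900146)
shaft 108 [ 0.5557 -0.2076  0.084 ] ((557.7318115234375, -210.1246795654297), (18.564537048339844, 20.676137924194336), 43.86222839355469)
seat 1400 [ 0.558  -0.21    0.0485] ((558.386962890625, -210.24105834960938), (103.33525085449219, 97.59465789794922), 89.14662170410156)
```

View pics/c1.png

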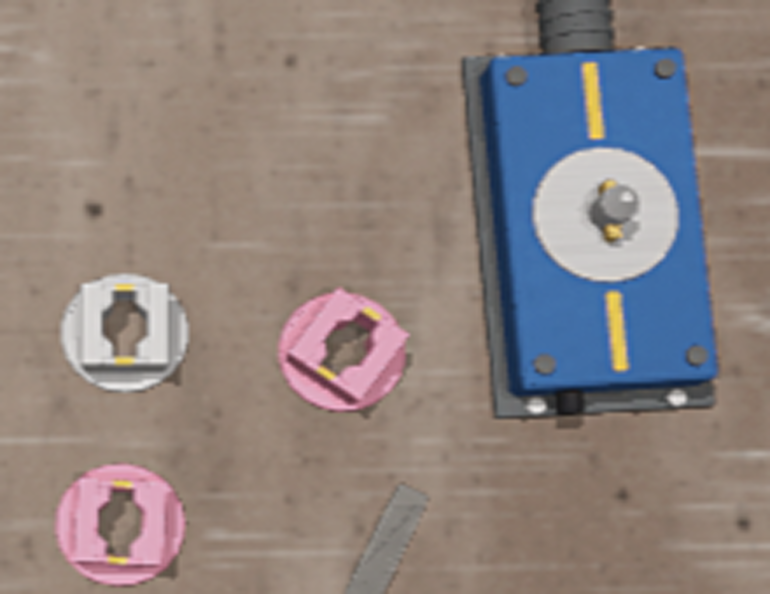

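The crop confirms it: the white steel collar with yellow marks is at (0.497, 0.056), slot yaw about -1°. The shaft is at (0.558, -0.209) with the key at about +3°. I'll grip with the fingers closing along world x, so turn by about -66°.

Call:
step_arm --pt "0.4 -0.85 0" --pt "0.4 -0.85 0" --pt "0.4 -0.85 0" --pt "0.4 -0.85 0" --pt "0.4 -0.85 0" --pt "0.4 -0.85 0" --pt "0.4 -0.85 0" --pt "0.4 -0.85 0" --pt "0.4 -0.85 0" --pt "0.4 -0.85 0" --pt "0.4 -0.85 0" --pt "0.4 -0.85 0" --turn '[-0.4, -0.4, -0.4, -0.4, -0.4, -0.4, -0.4, -0.4, -0.4, -0.4, -0.4, -0.4]' --grip 0

```text
time: 1.25
ee_pos: [0.3835, 0.3104, 0.2227]
eef_rot: [0.485, 0.874, 0.0, 0.0]
ft_force: [0.8, -0.2, -0.2]
width: 0.0872
grip_force: 0.0
```

Call:
step_arm --pt "0.4 -0.85 -0.3" --pt "0.4 -0.85 -0.3" --pt "0.4 -0.85 -0.3" --pt "0.4 -0.85 -0.3" --pt "0.4 -0.85 -0.3" --pt "0.4 -0.85 -0.3" --pt "0.4 -0.85 -0.3" --pt "0.4 -0.85 -0.3" --pt "0.4 -0.85 -0.3" --pt "0.4 -0.85 -0.3" --pt "0.4 -0.85 -0.3" --pt "0.2 -0.85 -0.3" --turn '[-0.4, -0.4, -0.4, -0.4, -0.4, -0.4, -0.4, -0.4, -0.4, -0.4, -0.4, -0.4]'

```text
time: 2.45
ee_pos: [0.4986, 0.0553, 0.1319]
eef_rot: [0.714, 0.7, 0.0, 0.0]
ft_force: [-0.7, -0.6, -0.1]
width: 0.0873
grip_force: 0.0
```

Call:
step_arm --pt "0 0 0" --pt "0 0 0" --turn '[0, 0]'

```text
time: 2.65
ee_pos: [0.4976, 0.0565, 0.1322]
eef_rot: [0.713, 0.701, -0.0, -0.0]
ft_force: [0.0, 0.9, 0.2]
width: 0.0869
grip_force: 0.0
```

```bash
cat >> h.py <<'E'
def st():
    s=read_state(); q=s['eef_rot']
    from scipy.spatial.transform import Rotation as R
    M=R.from_quat(q).as_matrix()
    print('t',s['time'],'p',s['ee_pos'].round(4),'yaw_y',np.degrees(np.arctan2(M[1,1],M[0,1])).round(2),'zax',M[:,2].round(3),'F',s['ft_force'].round(1),'M',s['torque'].round(2),'w',s['width'],'g',s['grip_force'],'q',s['joint_positions'].round(2)); return s
E
python3 - <<'E'
from h import *
c=snap('wrist','w1.png'); st(); P=world(c)
m=(P[...,2]>.034)&(P[...,2]<.043)&(c['z_map']>0)&(abs(P[...,0]-.497)<.05)&(abs(P[...,1]-.056)<.05)
print(m.sum(),cv2.minAreaRect((P[m][:,:2]*1000).astype(np.float32)))
E
```

```text
t 2.7 p [0.4977 0.0573 0.1325] yaw_y -0.86 zax [-0.  0. -1.] F [-0.2  0.2 -0.1] M [-0.08  0.06 -0.  ] w 0.08691704321490024 g 0.0 q [-0.6   0.13  0.43  1.92 -0.06  1.11 -0.17]
2542 ((495.35498046875, 55.694976806640625), (48.391353607177734, 47.98676681518555), 89.22403717041016)
```

View pics/w1.png

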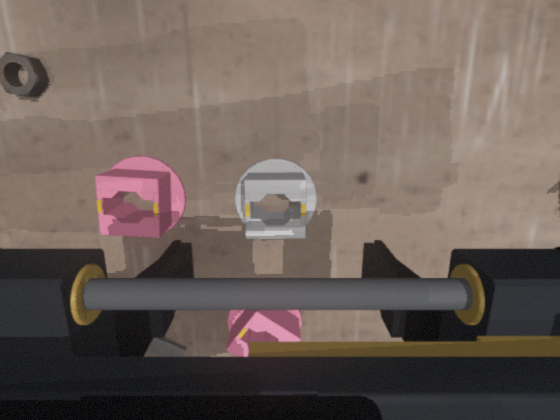

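The wrist view shows the bright collar at (275,205), centred between the fingers, with yellow marks left and right along the closing line. Its measured centre of (0.4955, 0.0557) agrees with the top view, so I'll descend and grip.

Call:
step_arm --pt "-0.05 -0.04 -0.8" --pt "0 0 -0.8" --pt "0 0 -0.8" --pt "0 0 -0.8" --pt "0 0 -0.8" --pt "0 0 -0.5" --pt "0 0 -0.3" --pt "0 0 0" --pt "0 0 0" --turn '[0, 0, 0, 0, 0, 0, 0, 0, 0]'

```text
time: 3.6
ee_pos: [0.4969, 0.0564, 0.0132]
eef_rot: [0.712, 0.702, 0.0, 0.0]
ft_force: [0.1, 0.4, 0.6]
width: 0.0872
grip_force: 0.0
```

Call:
step_arm --pt "0 0 0" --pt "0 0 0" --pt "0 0 0" --pt "0 0 0" --pt "0 0 0" --pt "0 0 0" --pt "0 0 0" --pt "0 0 0" --turn '[0, 0, 0, 0, 0, 0, 0, 0]' --grip 1 --newtons 35

```text
time: 4.4
ee_pos: [0.4964, 0.0561, 0.0126]
eef_rot: [0.712, 0.702, 0.0, -0.0]
ft_force: [-1.2, 0.1, 0.8]
width: 0.0476
grip_force: 35.0
```

Call:
step_arm --pt "0 0 0.5" --pt "0 0 1" --pt "0 0 1" --pt "0 0 1" --pt "0 0 1" --pt "0 0 0.7" --turn '[0, 0, 0, 0, 0, 0]'

```text
time: 5.0
ee_pos: [0.4968, 0.056, 0.145]
eef_rot: [0.713, 0.702, 0.001, 0.0]
ft_force: [-0.4, 0.2, -2.7]
width: 0.0474
grip_force: 35.0
```

Call:
step_arm --pt "0.1 -0.5 0" --pt "0.22 -0.95 0" --pt "0.22 -0.95 0" --pt "0.22 -0.95 0" --pt "0.22 -0.95 0" --pt "0.22 -0.95 0" --pt "0.22 -0.95 0" --pt "0.22 -0.95 0" --pt "0.22 -0.95 0" --pt "0.22 -0.95 0" --pt "0.22 -0.95 0" --pt "0.16 -0.6 0" --turn '[-0.4, -0.5, -0.5, -0.5, -0.5, -0.5, -0.5, -0.5, -0.6, -0.6, -0.6, -0.4]'

```text
time: 6.2
ee_pos: [0.5575, -0.2126, 0.1422]
eef_rot: [0.918, 0.397, -0.001, 0.001]
ft_force: [-0.5, 0.2, -2.8]
width: 0.0478
grip_force: 35.0
```

Call:
step_arm --pt "0 0 0" --pt "0 0 0" --pt "0 0 0" --turn '[0, 0, 0]'

```text
time: 6.5
ee_pos: [0.558, -0.2079, 0.1423]
eef_rot: [0.916, 0.401, -0.0, -0.0]
ft_force: [-0.1, 0.6, -1.9]
width: 0.0475
grip_force: 35.0
```

Run:
```python
from h import *
s=st(); c=snap('wrist','w2.png'); P=world(c); im=c['image']
hsv=cv2.cvtColor(im,cv2.COLOR_RGB2HSV)
b=cv2.inRange(hsv,(95,120,40),(125,255,255)); print('blue',b.sum()//255)
m=(P[...,2]>.0465)&(P[...,2]<.051)&(c['z_map']>0)&(np.hypot(P[...,0]-.558,P[...,1]+.209)<.06)
print('seat',m.sum(),P[m].mean(0) if m.any() else 0)
cv2.imwrite('pics/w2b.png',np.hstack([im[:,:,::-1]]))
d=snap('scene','s2.png')
cv2.imwrite('pics/both.png',cv2.resize(np.hstack([im,d['image']])[:,:,::-1],(800,300)))
```

```text
t 6.5 p [ 0.558  -0.2079  0.1423] yaw_y -42.71 zax [-0.     0.001 -1.   ] F [-0.1  0.6 -1.9] M [-0.1   0.13  0.01] w 0.04752882850667506 g 34.99905469827354 q [-0.26  0.38  0.68  1.68 -0.25  1.18 -0.27]
blue 16778
seat 2352 [ 0.57215846 -0.19266835  0.04778478]
```

View pics/both.png

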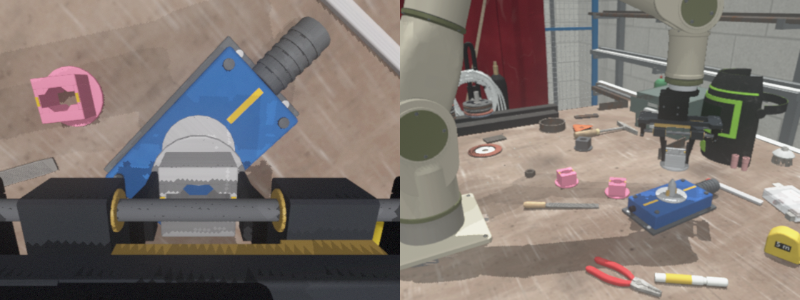

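The wrist view shows the collar held at about (198,195) over the seat disc (200,130), and the scene view shows it above the shaft. Next I'll fit the seat circle from the top and wrist views.

Run:
```python
from h import *
from scipy.optimize import least_squares
for f in ['t1.png','w2.png']:
    c=dict(np.load(f'pics/{f}.npz')); P=world(c); hsv=cv2.cvtColor(c['image'],cv2.COLOR_RGB2HSV)
    m=((P[...,2]>.0455)&(P[...,2]<.051)&(np.hypot(P[...,0]-.558,P[...,1]+.209)<.047)&(hsv[...,1]<60)&(c['z_map']>0))
    # outer edge: farthest point per angular bin around estimate
    q=P[m][:,:2]; cen=np.array([.558,-.209])
    for _ in range(5):
        a=np.degrees(np.arctan2(*(q-cen).T[::-1]))//6; r=np.hypot(*(q-cen).T)
        e=np.array([q[a==k][np.argsort(r[a==k])[-2:]].mean(0) for k in np.unique(a) if (a==k).sum()>3 and r[a==k].max()>.034])
        s=least_squares(lambda x:np.hypot(*(e-x[:2]).T)-x[2],[*cen,.04],loss='soft_l1',f_scale=.001); cen=s.x[:2]
    print(f,len(e),s.x.round(4))
    # blue housing line and stripe z check, collar hub top
c=dict(np.load('pics/w2.png.npz')); P=world(c)
m=(P[...,2]>.162)&(P[...,2]<.172)&(np.hypot(P[...,0]-.558,P[...,1]+.208)<.04)
print(m.sum(),cv2.minAreaRect((P[m][:,:2]*1000).astype(np.float32)),P[m].mean(0))
```

```text
t1.png 60 [ 0.5576 -0.2097  0.039 ]
w2.png 30 [ 0.5556 -0.2101  0.0395]
6799 ((557.0786743164062, -207.99526977539062), (48.46433639526367, 68.82302856445312), 46.91000747680664) [ 0.56036776 -0.20454861  0.16713495]
```

Call:
step_arm --pt "-0.05 -0.08 0" --pt "0 0 -0.5" --pt "0 0 -0.4" --pt "0 0 -0.3" --pt "0 0 -0.3" --pt "0 0 -0.2" --pt "0 0 0" --turn '[0, 0, 0, 0, 0, 0, 0]'

```text
time: 7.3
ee_pos: [0.5563, -0.2107, 0.0992]
eef_rot: [0.916, 0.4, -0.001, -0.0]
ft_force: [-0.1, -0.4, -1.8]
width: 0.0476
grip_force: 35.0
```

Call:
step_arm --pt "0 0 -0.2" --pt "0 0 -0.2" --pt "0 0 -0.2" --pt "0 0 0" --pt "0 0 0" --turn '[0, 0, 0, 0, 0]'

```text
time: 7.8
ee_pos: [0.5567, -0.2109, 0.085]
eef_rot: [0.916, 0.4, -0.0, 0.0]
ft_force: [-0.1, 0.2, -2.0]
width: 0.0478
grip_force: 35.0
```

No side force with the bore over the full shaft diameter. Next, down onto the key.

Call:
step_arm --pt "0 0 -0.12" --pt "0 0 -0.12" --pt "0 0 -0.12" --pt "0 0 -0.04" --pt "0 0 0" --pt "0 0 0" --turn '[0, 0, 0, 0, 0, 0]'

```text
time: 8.4
ee_pos: [0.5569, -0.2109, 0.076]
eef_rot: [0.916, 0.4, 0.0, -0.0]
ft_force: [-3.3, 1.9, 8.8]
width: 0.0475
grip_force: 35.0
```

It's resting on the key, with about 11 N of contact force at the right height. Now I'll turn while pressing.

Call:
step_arm --pt "0 0 -0.03" --pt "0 0 0" --pt "0 0 0" --pt "0 0 0" --pt "0 0 0" --pt "0 0 0" --pt "0 0 0" --pt "0 0 0" --pt "0 0 0" --pt "0 0 0" --pt "0 0 0" --turn '[0.5, 0.5, 0.5, 0.5, 0.5, 0.5, 0.5, 0.5, 0.5, 0.5, 0]'

```text
time: 9.5
ee_pos: [0.5572, -0.2111, 0.0747]
eef_rot: [0.757, 0.654, 0.0, 0.001]
ft_force: [1.0, -0.8, 0.4]
width: 0.0476
grip_force: 35.0
```

```bash
python3 -c "
from h import *
st()"
```

```text
t 9.5 p [ 0.5572 -0.2111  0.0747] yaw_y -8.38 zax [ 0.001 -0.    -1.   ] F [ 1.  -0.8  0.4] M [-0.02 -0.17 -0.02] w 0.04757767178654179 g 34.99861103016883 q [-0.14  0.43  0.53  1.73 -0.24  1.05  0.33]
```

The force has dropped away, so the slot is reaching the key. I'll finish the turn and lower.

Call:
step_arm --pt "0 0 0" --pt "0 0 0" --pt "0 0 0" --pt "0 0 0" --pt "0 0 -0.1" --pt "0 0 -0.1" --pt "0 0 -0.1" --pt "0 0 0" --pt "0 0 0" --turn '[0.4, 0.4, 0.4, 0.4, 0, 0, 0, 0, 0]'

```text
time: 10.4
ee_pos: [0.5566, -0.2108, 0.0667]
eef_rot: [0.691, 0.723, -0.0, -0.0]
ft_force: [1.2, -0.3, -1.9]
width: 0.0475
grip_force: 35.0
```

It's sliding down freely. On to the seat.

Call:
step_arm --pt "0 0 -0.1" --pt "0 0 -0.1" --pt "0 0 -0.06" --pt "0 0 -0.04" --pt "0 0 0" --pt "0 0 0" --turn '[0, 0, 0, 0, 0, 0]'

```text
time: 11.0
ee_pos: [0.5566, -0.2108, 0.0606]
eef_rot: [0.691, 0.723, 0.0, -0.0]
ft_force: [-7.6, 2.8, 13.2]
width: 0.0476
grip_force: 35.0
```

Seated at the expected height with about 15 N of contact force. Release and rise.

Call:
step_arm --pt "0 0 0.03" --pt "0 0 0" --pt "0 0 0" --pt "0 0 0" --pt "0 0 0" --pt "0 0 0" --turn '[0, 0, 0, 0, 0, 0]' --grip 0

```text
time: 11.6
ee_pos: [0.5567, -0.2108, 0.06]
eef_rot: [0.691, 0.723, -0.0, -0.0]
ft_force: [0.5, 0.1, 0.2]
width: 0.0841
grip_force: 0.0
```

Call:
step_arm --pt "0 0 0.3" --pt "0 0 0.6" --pt "0 0 1" --pt "0 0 1" --pt "0 0 1" --pt "0 0.5 1" --pt "0 1 0.5" --pt "0 1 0" --pt "0 1 0" --pt "0 1 0" --pt "0 0.5 0" --pt "0 0 0" --turn '[0, 0, 0, 0, 0, 0, 0, 0, 0, 0, 0, 0]'

```text
time: 12.8
ee_pos: [0.557, -0.0842, 0.1959]
eef_rot: [0.69, 0.724, 0.001, 0.0]
ft_force: [0.7, -0.1, -0.4]
width: 0.0868
grip_force: 0.0
```

Run:
```python
from h import *
st(); c=snap('top','t2.png'); P=world(c); im=c['image']
m=(P[...,2]>.081)&(P[...,2]<.089)&(np.hypot(P[...,0]-.557,P[...,1]+.21)<.04)
print(m.sum(),P[m].mean(0),cv2.minAreaRect((P[m][:,:2]*1000).astype(np.float32)))
m=(P[...,2]>.033)&(P[...,2]<.043)&(np.hypot(P[...,0]-.555,P[...,1]-.28)<.05); print('plain',P[m].mean(0))
cv2.imwrite('pics/c2.png',cv2.resize(im[60:240,220:460,::-1],None,fx=3,fy=3))
```

```text
t 12.8 p [ 0.557  -0.0842  0.1959] yaw_y 2.74 zax [ 0.001  0.001 -1.   ] F [ 0.7 -0.1 -0.4] M [-0.11  0.03 -0.01] w 0.08678520105655231 g 0.0 q [-0.33  0.22  0.46  1.69 -0.1   1.26  0.2 ]
0 [nan nan nan] ((0.0, 0.0), (0.0, 0.0), 0.0)
plain [0.55468768 0.27951456 0.03912434]<stdin>:4: RuntimeWarning: Mean of empty slice.
  ret = um.true_divide(
```

View pics/c2.png

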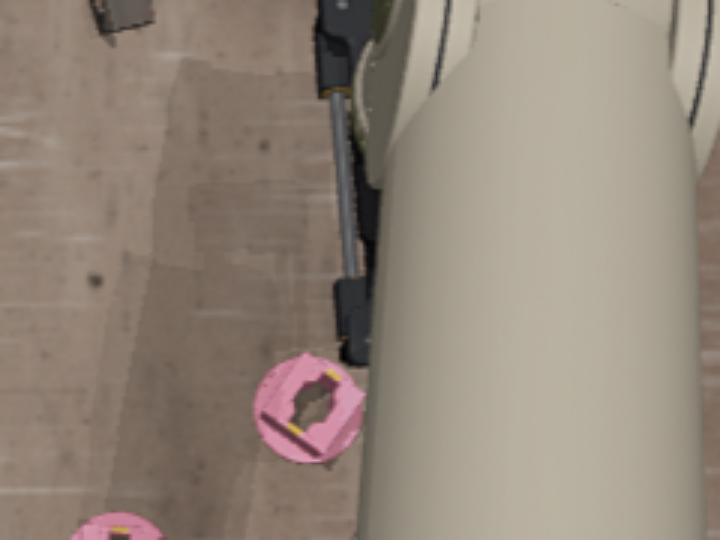

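The arm hides the unit in the top view; only the pinks show, at (310,408) and (120,525). I'll move aside and look again.

Call:
step_arm --pt "0 1 0" --pt "0 1 0" --pt "0 1 0" --pt "0 1 0" --pt "0 1 0" --pt "0 1 0" --pt "0 1 0" --pt "0 1 0" --pt "0 1 0" --pt "0 0.5 0" --pt "0 0 0" --turn '[0, 0, 0, 0, 0, 0, 0, 0, 0, 0, 0]'

```text
time: 13.95
ee_pos: [0.5569, 0.152, 0.195]
eef_rot: [0.691, 0.723, -0.0, 0.0]
ft_force: [-0.5, -0.2, 0.1]
width: 0.0869
grip_force: 0.0
```

Run:
```python
from h import *
c=snap('top','t3.png'); P=world(c); im=c['image']
m=(P[...,2]>.081)&(P[...,2]<.0895)&(np.hypot(P[...,0]-.557,P[...,1]+.21)<.04)
print(m.sum(),P[m].mean(0) if m.any() else 0,cv2.minAreaRect((P[m][:,:2]*1000).astype(np.float32)))
cv2.imwrite('pics/c3.png',cv2.resize(im[60:240,220:460,::-1],None,fx=3,fy=3))
```

```text
482 [ 0.55770856 -0.21035157  0.08622159] ((557.8750610351562, -211.0845489501953), (48.385520935058594, 50.17313766479492), 2.8194212913513184)
```

View pics/c3.png

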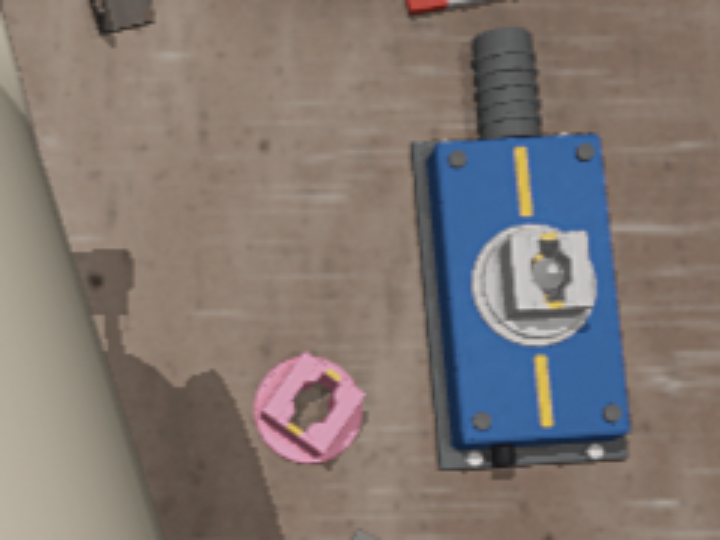

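The collar is home at (548,272) in the crop: slot along the stripes, hub top at 0.086 m (48 + 38 mm), square to the unit at 2.8°.

```bash
python3 -c "
from bench import *
print(close_job())"
```

```text
the job is handed in; nothing more can be done
None
```

The slotted steel collar came down on the key crosswise, then turned and dropped home on its seat and was let go; the last pictures show it seated in line with the key and the plain collar unmoved, and the job is handed in (no verdict came back).

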